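# Free the seized clamp of the bench micrometer

## Robot

A 7-joint arm with a two-finger parallel gripper is mounted at the origin on the work surface. World frame = base frame: x ahead of the robot, y to its left, z up, the work surface at z = 0. Lengths are in m, angles in rad, forces in N, time in s.
With the tool pointing down it reaches from about 0.4 to 0.85 m from the base axis. Payload 4.5 kg.
Tool frame: the origin (TCP) lies on the centre line of the jaws, within the pads' length; the fingertips stand r.tcp_to_tips ahead of it and the grasp point (between the pads) lies 11 mm behind it (r.tcp_to_tips is the distance from the TCP to the fingertips, in m); y points along the fingers, x is the direction in which the jaws open and shut, and the axes are right-handed (so a half turn about y gives the same grasp; the last joint's range is limited). The gripper opens to 88 mm and grips with 3 to 60 N. Pads are 18 mm wide; open, the fingers measure 123 mm over their backs; the gripper's body (75 mm by 187 mm) begins 45 mm behind the grasp point.
Start: joints at [1.22, 0.689, -0.195, 1.565, 0.157, 0.902, -0.215], TCP at [0.235, -0.579, 0.247] pointing down, gripper open.
Joint ranges: [-3.01, 3.01], [-0.46, 2.08], [-1.47, 1.51], [0.13, 2.56], [-1, 4.14], [0.04, 2.09], [-2.66, 2.66]. Speed limits (rad/s): [2.57, 2.57, 3.14, 3.14, 3.14, 3.14, 3.14].

## Interface

Orientations are given as a unit quaternion [x, y, z, w].
In Python, from plant import r gives the robot as it stands. The module is installed in compiled form; this text tells all that it offers.
- The arm moves only by the shell command python3 -m inch 'ROWS' [OPENING] [FORCE]. ROWS is text: rows parted by semicolons, each of 4 numbers parted by spaces: the shift along the tool's x, y, z in mm, then the turn about the tool's y in degrees. In form: x y z spin; .... A call has 1 to 10 rows; each row is the pose to reach, as a shift and turn from the pose commanded when the call began, along the tool's axes at that moment; what a row does not reach only later rows make up. A row lasts 1/10 s, in which the tool goes at most 50 mm and 8.59 degrees, less where a joint would pass 70% of its speed; a pose out of reach is approached as far as the arm can. A call with a gripper value outside its range is refused whole. OPENING is the gripper command: -1 is shut, 1 is fully open, values between are in proportion, set as the call begins (- or left out, the last holds). The fingers move at their own pace and stop on an object; FORCE is the grip in N (left out, the last holds). Time passes only in rows, so rows that repeat a pose let the fingers close. It gives the time, the measured TCP pose, the force and the opening at its end, in the units of the state.
- r.get_state(): the state, without advancing time (a new reading comes with each control period).
- r.snapshot(name): name is "scene" or "top" or "wrist"; returns a dict with "frame" (480x640x3 uint8, red, green, blue), "intrinsics" (3x3 intrinsics, pixels), "R" (3x3) and "t" (3): a world point X has camera coordinates R X + t. Camera axes: x right, y down, z forward; pixel columns grow to the right and rows downward; lengths in m; the calibration is good to about 2 mm. The wrist camera is an equidistant fisheye: a pixel r from the principal point sees the ray r / f radians off the axis. A picture is of the moment at which its call begins. There is no depth.
- r.finish_job(): hands the job in, once; it reports no verdict.
Trained networks look in the newest picture that a camera, given by its name, has taken for a name from the list of things; names that differ only in an ending like _2 or _b are one class to them, and where a whole thing is asked for, a point or a joint stands for the part that bears it (a point fixed in the world has none). Each returns a list of dicts, best first, with "p" (0 to 1); they miss things now and then, are a little off and sometimes report something else, mostly with a low value. They report only what shows in the picture. A call takes as long as a camera call.
- r.trace(camera, name): "region" (480x640 bool, what is visible of it) and "centre" ([row, column] in pixels, amid what is visible of it).
- r.tip_of(camera, name): "centre" ([row, column] in pixels: a listed point, or the origin of a listed thing).
The state is a dict: "clock": time; "q": joint angles; "qd": joint speeds; "joint_torque": joint torques, N m; "tool_pos": TCP position; "eef_rot": TCP orientation; "contact_force": force on the tool from outside, world axes, zero at the start; "moment": the same for the moment, N m; "opening": opening from 0.0 (shut) to 1.0 (fully open).
Only numpy, scipy, OpenCV 4.12 (cv2) and the standard library are available. Lean on these libraries where they do the work, as an engineer would, in place of code of your own. Each camera call takes 0.05 s, during which the arm holds its last target.

## Task

The clamp knob of the blue bench micrometer has seized with rust: rock it back and forth in small arcs, full swing to each hard stop but without straining the thin stem, until it breaks free. Then turn it anticlockwise (seen from above) to open the clamp, slide the tailstock all the way back from the spindle, and let go. Leave the other things on the bench where they are.

Things in the scene. Friction and masses are not known exactly. Their poses are not given: they have to be found in the camera images.
- mic: Blue bench micrometer, fixed. Origin at bench level on the clamp knob's vertical axis. The knob's boss: diameter 104 mm, 56 mm high. The bed (70 mm wide, 300 long, 40 high) lies along the y axis at x = +92 mm; headstock, spindle and thimble at its +y end (y = 55 to 198 mm, top 82 mm above the bench), tailstock towards -y.
- knob_grip (a point): Black wing knob: an upright bar 54 mm long (x), 14 mm thick (y), 26 mm high, from 68 to 94 mm above the bench; the point is on the turning axis (z, up), 82 mm above the bench. Grip it across the 14 mm. Nothing stands within 62 mm of the axis above 68 mm.
- screw (a joint): Rusted screw angle (rad), start 0 +-0.02, grows anticlockwise from above (loosening); end stops -0.42 and 1.25. Drag 0.12 N m. Seized, it meets hard stops 0.02 to 0.4 rad either way, different each time, not symmetric. Pressed to the stop on one side, then the other (resting 0.2 s each), rust crumbles and the arc grows; after 2 to 5 half swings it turns on past 0.45. Clamp open above 0.95.
- stem (a joint): Twist (rad) of the knob against the screw, positive when the knob is turned anticlockwise: the thin stem is a spring of 6 N m per rad, so turning moment = 6 x this. The screw's drag alone gives about 0.02. Against a hard stop 0.04 to 0.055 (0.3 N m) is plenty; beyond 0.085 (0.5 N m) either way the stem is ruined. Readings scatter by about 0.008.
- carriage (a joint): Travel (m) of the tailstock along the bed towards the micrometer's -y, away from the spindle: 0 to 0.004 at the start, 0.055 at its rigid end stop. Blocked within a few mm while the clamp is closed; drags with about 2.5 N when open. Readings scatter by some mm.
- tailstock_grip (a point): Centre of the aluminium fin on the tailstock, 99 mm above the bench: 34 mm long (x), 14 mm thick (y; +y points to the spindle, it slides to -y), top at 113 mm. It stands on a blue block 46 x 44 mm with top at 81 mm. Nothing else within 55 mm along y is higher than 82 mm.
- block_center (a point): Loose aluminium flatness block, 60 x 40 x 25 mm, at its centre. To be left alone.
- nut_center (a point): Loose brass nut gauge, a ring of 44 mm outer diameter, 18 mm high, at its centre. To be left alone.

How it is judged:
By the outcome, as a careful person would: the job done as asked, in the order asked, and still so for the second after the job is handed in, with the robot touching nothing.
It also fails if it takes over 72 s, if anything falls off the work surface, if the arm or the gripper's body presses on something with over 40 N, if the wrist force passes 120 N, or if a joint passes its speed limit or range.

## Working session

There is one attempt and no reset: what is moved stays moved. The work goes in short steps, Python scripts to look and compute and a shell command to move; the robot and the scene stay as the last step left them, time stands still between calls to the robot, and variables do not carry over. Pictures are saved under pics/ and viewed, and the job is handed in when it is done.

```bash
mkdir -p pics
cat > h.py <<'E'
import numpy as np, cv2
from plant import r
def snap(c,fn=None):
    s=r.snapshot(c)
    if fn: cv2.imwrite('pics/'+fn,s['frame'][:,:,::-1])
    return s
def ray(s,rc):
    K=np.array(s['intrinsics']);R=np.array(s['R']);t=np.array(s['t'])
    d=np.linalg.inv(K)@np.array([rc[1],rc[0],1.]); o=-R.T@t; d=R.T@d
    return o,d/np.linalg.norm(d)
def proj(s,X):
    K=np.array(s['intrinsics']);c=np.array(s['R'])@X+np.array(s['t']);p=K@c
    return p[1]/p[2],p[0]/p[2]
def tri(rs):
    A=0;b=0
    for o,d in rs:
        P=np.eye(3)-np.outer(d,d);A=A+P;b=b+P@o
    return np.linalg.solve(A,b)
def onz(o,d,z): return o+d*(z-o[2])/d[2]
E
python3 - <<'E'
from h import *
np.set_printoptions(precision=4,suppress=True)
st=r.get_state();print(st['clock'],st['tool_pos'],st['eef_rot'],st['opening'],r.tcp_to_tips,st['contact_force'],st['moment'])
S={c:snap(c,c+'1.png') for c in('scene','top','wrist')}
for n in ['mic','knob_grip','tailstock_grip','block_center','nut_center','screw','stem','carriage']:
    rs=[]
    for c in('scene','top','wrist'):
        q=r.tip_of(c,n) if n not in('screw','stem','carriage') else r.trace(c,n)
        print(n,c,[(np.round(x['centre'],1),round(x['p'],2)) for x in q[:3]])
        if q and c!='wrist': rs.append(ray(S[c],q[0]['centre']))
    if len(rs)==2: print('  tri',tri(rs), )
    z={'mic':0,'knob_grip':.082,'tailstock_grip':.099,'block_center':.0125,'nut_center':.009}.get(n)
    if z is not None: print('  onz',[onz(*x,z) for x in rs])
print(r.get_state()['clock'])
E
```

```text
0.0 [ 0.2343 -0.5787  0.2459] [-0.5861  0.3957 -0.3946  0.5867] 0.9976669638193997 0.008 [0.3751 0.472  0.1723] [-0.0041 -0.004   0.0051]
mic scene [(array([260.5, 354.5]), 0.57)]
mic top [(array([284., 307.]), 0.64)]
mic wrist []
  tri [ 0.4737  0.0392 -0.0119]
  onz [array([0.4759, 0.0476, 0.    ]), array([0.4763, 0.0357, 0.    ])]
knob_grip scene []
knob_grip top [(array([283.2, 302.5]), 0.8)]
knob_grip wrist []
  onz [array([0.474 , 0.0383, 0.082 ])]
tailstock_grip scene [(array([266.5, 328.1]), 0.83)]
tailstock_grip top [(array([222.6, 272.8]), 0.72)]
tailstock_grip wrist []
  tri [0.557  0.0795 0.1017]
  onz [array([0.5559, 0.0783, 0.099 ]), array([0.5575, 0.0797, 0.099 ])]
block_center scene [(array([311.2, 443.3]), 0.6)]
block_center top [(array([313.9, 191.9]), 0.63)]
block_center wrist []
  tri [0.4311 0.2077 0.0236]
  onz [array([0.4275, 0.2035, 0.0125]), array([0.429 , 0.2128, 0.0125])]
nut_center scene [(array([194.4, 285.9]), 0.76)]
nut_center top [(array([273.1, 418.4]), 0.56)]
nut_center wrist []
  tri [ 0.4921 -0.1372  0.0017]
  onz [array([ 0.4936, -0.1301,  0.009 ]), array([ 0.4934, -0.1375,  0.009 ])]
screw scene [(array([230.2, 363.1]), 0.88)]
screw top [(array([285.5, 295.7]), 0.86), (array([279.1, 411.4]), 0.5)]
screw wrist []
  tri [0.4695 0.0489 0.0834]
stem scene [(array([228.6, 359.7]), 0.61)]
stem top [(array([286.4, 302.2]), 0.56), (array([230.5, 274.6]), 0.37)]
stem wrist []
  tri [0.4685 0.0402 0.0768]
carriage scene [(array([276.9, 327.9]), 0.73), (array([231.9, 358.2]), 0.69)]
carriage top [(array([229.4, 276.2]), 0.62)]
carriage wrist []
  tri [0.5537 0.0777 0.0665]
1.35
```

View pics/top1.png

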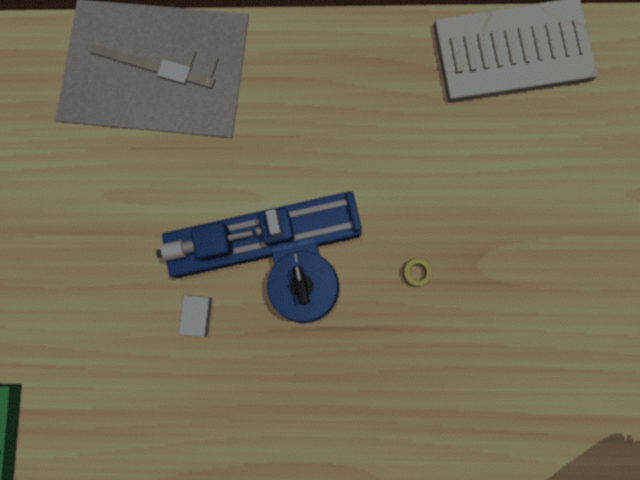

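View pics/scene1.png

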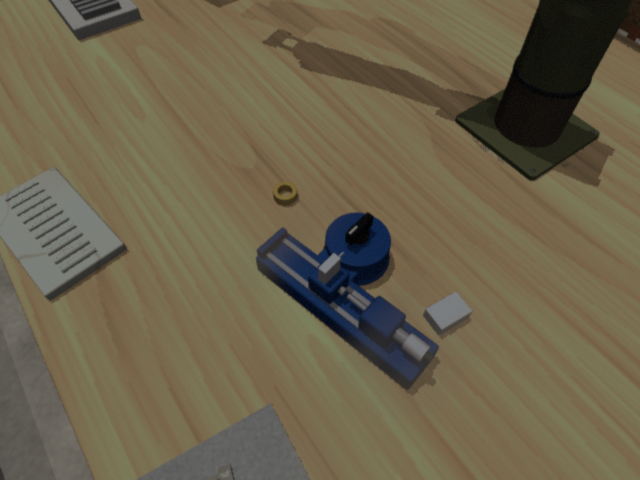

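Run:
```python
from h import *
np.set_printoptions(precision=4,suppress=True)
im=cv2.imread('pics/top1.png')
cv2.imwrite('pics/topz.png',cv2.resize(im[180:330,155:365],None,fx=3.8,fy=3.8,interpolation=cv2.INTER_CUBIC))
S=snap('top')
hsv=cv2.cvtColor(im,cv2.COLOR_BGR2HSV)
m=((hsv[:,:,0]>100)&(hsv[:,:,0]<130)&(hsv[:,:,1]>120)).astype(np.uint8)
m[:, :160]=0;m[:,365:]=0;m[:180]=0;m[330:]=0
# upper edge of bed
pts=[]
for c in range(172,348,2):
    rr=np.where(m[:,c])[0]
    if len(rr): pts.append(onz(*ray(S,(rr.min()-.5,c)),.04)[:2])
pts=np.array(pts)
l=cv2.fitLine(pts.astype(np.float32),cv2.DIST_HUBER,0,.001,.001).ravel()
print('edge',l,'yaw of y axis: ',np.degrees(np.arctan2(-l[0],l[1])) if l[1]>0 else np.degrees(np.arctan2(l[0],-l[1])))
# knob dark
g=im.max(2); sub=((g<45)).astype(np.uint8); sub[:255]=0;sub[310:]=0;sub[:,:285]=0;sub[:,318:]=0
n,lab,stt,cen=cv2.connectedComponentsWithStats(sub);print(stt,cen)
```

```text
edge [ 0.2222 -0.975   0.5906  0.0772] yaw of y axis:  12.841135
[[     0      0    640    480 306704]
 [   290    266     23     38    496]] [[319.53   239.4238]
 [300.9698 286.5927]]
```

View pics/topz.png

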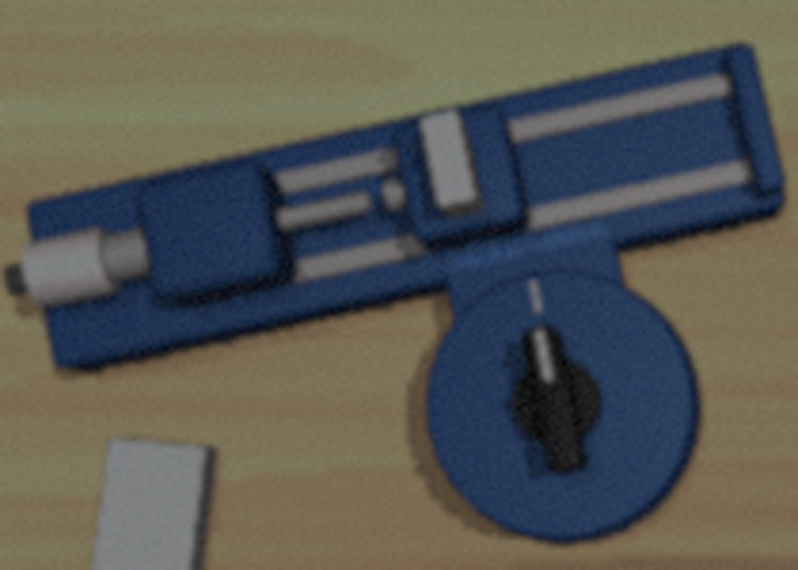

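```bash
cat >> h.py <<'E'
from scipy.spatial.transform import Rotation as Rn
def toolR(): return Rn.from_quat(r.get_state()['eef_rot']).as_matrix()
def need(target):
    st=r.get_state();R=Rn.from_quat(st['eef_rot']).as_matrix()
    return R.T@(np.array(target)-st['tool_pos'])*1000
E
python3 - <<'E'
from h import *
np.set_printoptions(precision=4,suppress=True)
S=snap('top')
f=3.8
for n,(c,w),z in [('boss',(562.5,406),.056),('bar',(554,398),.094),('barA',(538,327),.094),('barB',(570,470),.094),('fin top',(450,160),.113)]:
    print(n,onz(*ray(S,(180+w/f-.37,155+c/f-.37)),z))
o=-np.array(S['R']).T@S['t'];print('cam',o)
R=toolR();print(R)
print(need([.473,.038,.24]), need([.473,.038,.08]))
E
```

```text
boss [0.4704 0.0395 0.056 ]
bar [0.4719 0.0405 0.094 ]
barA [0.4977 0.0466 0.094 ]
barB [0.446  0.0345 0.094 ]
fin top [0.5564 0.0777 0.113 ]
cam [0.4451 0.0011 0.7672]
[[ 0.3754  0.      0.9269]
 [-0.9269 -0.0001  0.3754]
 [ 0.0001 -1.      0.    ]]
[-482.6793    6.7041  452.6803] [-482.694   166.7041  452.6801]
```

```bash
python3 -m inch '-35 0 33 0;-70 0 65 0;-105 0 98 0;-140 0 131 0;-175 0 164 0;-210 0 196 0;-245 0 229 0;-280 0 262 0;-315 0 294 0;-350 0 327 0'; python3 -m inch '-35 5 33 3;-70 10 65 5;-100 20 94 7;-120 30 112 9;-134 40 125 9.2;-134 40 125 9.2;-134 40 125 9.2'
python3 - <<'E'
from h import *
np.set_printoptions(precision=4,suppress=True)
st=r.get_state();print(st['clock'],st['q'],st['contact_force'],st['moment'])
S=snap('wrist','w2.png');T=snap('top','t2.png');print(toolR())
for c,SS in (('wrist',S),('top',T)):
  for n in('knob_grip','tailstock_grip'):print(c,n,[(x['centre'],x['p']) for x in r.tip_of(c,n)])
print(S['intrinsics'],S['R'],S['t'],need([.4718,.0395,.08]))
E
```

```text
clock: 2.45
tool_pos: [0.4069, -0.1304, 0.247]
eef_rot: [-0.586, 0.395, -0.396, 0.586]
contact_force: [1.3, -0.3, 0.7]
opening: 0.996
clock: 3.15
tool_pos: [0.4716, 0.0385, 0.2067]
eef_rot: [0.553, -0.441, 0.441, -0.553]
contact_force: [-0.0, -1.0, -0.1]
opening: 1.001
3.15 [-0.1397  0.5605 -0.0611  2.0584  0.066   0.5253 -1.5948] [-0.0067 -0.9737 -0.0827] [-0.0475  0.0147 -0.0526]
[[ 0.2203  0.0001  0.9754]
 [-0.9754 -0.0009  0.2203]
 [ 0.0009 -1.     -0.0001]]
wrist knob_grip [([226.2, 318.5], 0.68)]
wrist tailstock_grip [([101.3, 293.1], 0.8)]
top knob_grip []
top tailstock_grip []
[[371.6483   0.     323.8379]
 [  0.     371.6483 234.5744]
 [  0.       0.       1.    ]] [[ 0.2225 -0.9749  0.0016]
 [-0.927  -0.211   0.31  ]
 [-0.3019 -0.0705 -0.9507]] [-0.0697  0.415   0.4964] [ -1.616  127.1054   0.2365]
```

View pics/w2.png

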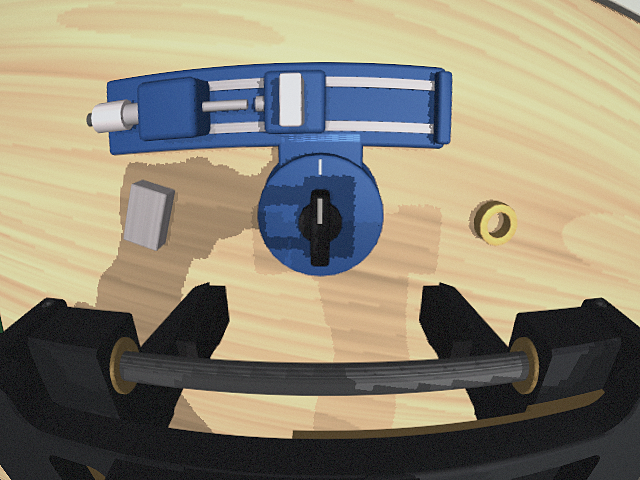

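```bash
cat >> h.py <<'E'
def fray(s,rc):
    K=np.array(s['intrinsics']);R=np.array(s['R']);t=np.array(s['t'])
    u=np.array([rc[1]-K[0,2],rc[0]-K[1,2]]);rr=np.linalg.norm(u);th=rr/K[0,0]
    d=np.array([*(u/max(rr,1e-9)*np.sin(th)),np.cos(th)])
    return -R.T@t,R.T@d
E
python3 - <<'E'
from h import *
np.set_printoptions(precision=4,suppress=True)
S=snap('wrist')
for n,rc,z in [('knob net',(226.2,318.5),.082),('barfar',(191,319.5),.094),('barnear top',(247,320),.094),('tail',(101.3,293.1),.099),('boss L',(213,257.5),.056),('boss R',(213,383),.056)]:
    print(n,onz(*fray(S,rc),z))
im=cv2.imread('pics/w2.png');cv2.imwrite('pics/w2z.png',cv2.resize(im[60:290,220:480],None,fx=3,fy=2.6,interpolation=cv2.INTER_CUBIC)[:600,:800])
E
```

```text
knob net [0.4729 0.0399 0.082 ]
barfar [0.5011 0.0453 0.094 ]
barnear top [0.4615 0.0361 0.094 ]
tail [0.5568 0.0753 0.099 ]
boss L [0.4653 0.0891 0.056 ]
boss R [ 0.4875 -0.0098  0.056 ]
```

View pics/w2z.png

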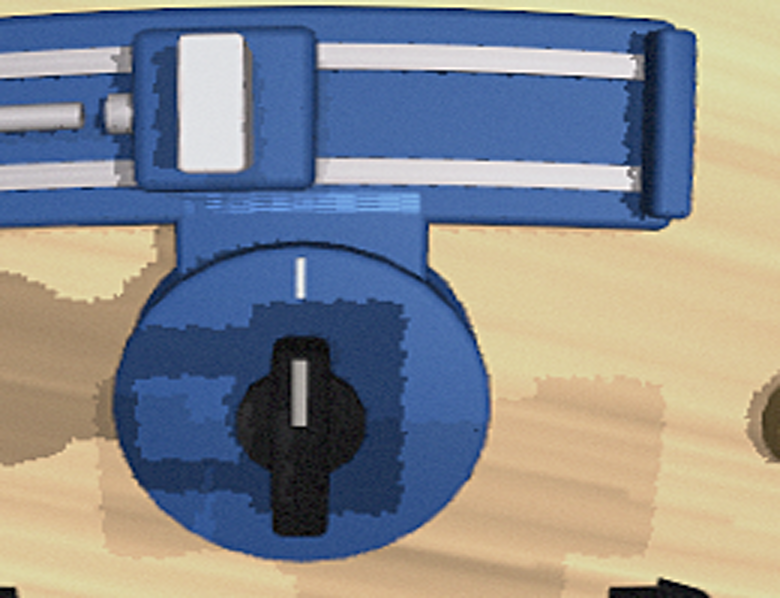

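```bash
python3 -c "
from h import *
print(need([.473,.040,.080]))"
```

```text
[ -1.60046684 127.05956152   1.44131026]
```

```bash
python3 -m inch '-1.5 25 1.5 0;-1.5 60 1.5 0;-1.5 95 1.5 0;-1.5 117 1.5 0;-1.5 127 1.5 0;-1.5 127 1.5 0;-1.5 127 1.5 0'
python3 - <<'E'
from h import *
np.set_printoptions(precision=4,suppress=True)
st=r.get_state();print(st['clock'],st['tool_pos'],st['contact_force'],st['moment'])
snap('wrist','w3.png')
E
```

```text
clock: 4.2
tool_pos: [0.4735, 0.0407, 0.0804]
eef_rot: [-0.552, 0.441, -0.441, 0.553]
contact_force: [-0.1, 0.1, 0.9]
opening: 0.999
4.2 [0.4735 0.0407 0.0804] [-0.0815  0.0845  0.9265] [0.0077 0.0029 0.0268]
```

View pics/w3.png

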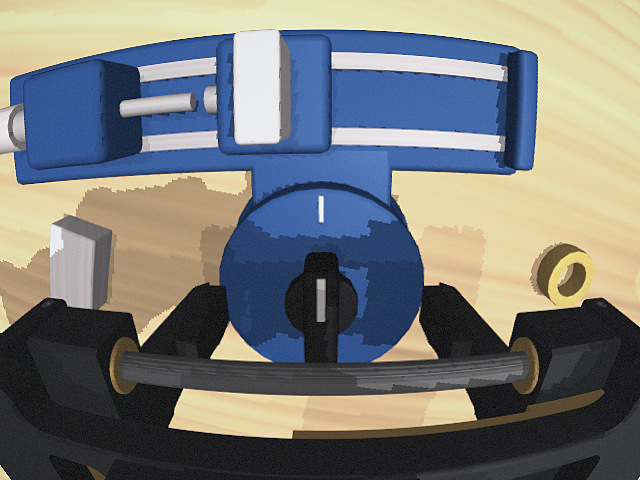

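```bash
python3 -m inch '0 0 0 0;0 0 0 0;0 0 0 0;0 0 0 0;0 0 0 0;0 0 0 0;0 0 0 0;0 0 0 0' -1 10;  python3 -c "
from h import *
st=r.get_state();print(st['clock'],st['tool_pos'],st['contact_force'],st['moment'],toolR()[:,0])"
```

```text
clock: 5.05
tool_pos: [0.473, 0.0408, 0.0797]
eef_rot: [0.553, -0.441, 0.441, -0.553]
contact_force: [1.4, 0.3, 0.3]
opening: 0.303
5.05 [0.47298859 0.04076968 0.0796752 ] [1.36211747 0.26042768 0.25518428] [0.03602958 0.01511957 0.00973653] [ 2.22378320e-01 -9.74960451e-01  4.43308187e-05]
```

```bash
python3 -m inch '0 0 0 0;0 0 0 0;0 0 0 0;0 0 0 0;0 0 0 0' -1 10;  python3 -c "
from h import *
st=r.get_state();print(st['clock'],st['tool_pos'],st['contact_force'],st['moment'],toolR()[:,0])";python3 -m inch '0 0 0 0;0 0 0 0;0 0 0 0' -1 50;  python3 -c "
from h import *
for i in range(5):
  st=r.get_state();print(st['clock'],st['tool_pos'],st['contact_force'],st['moment'],st['joint_torque'],toolR()[:,0])
  r.snapshot('top')"
```

```text
clock: 5.55
tool_pos: [0.4728, 0.0416, 0.0797]
eef_rot: [-0.553, 0.441, -0.44, 0.553]
contact_force: [-0.5, 4.5, 0.5]
opening: 0.158
5.55 [0.47282476 0.04163512 0.07969038] [-0.53787367  4.45652064  0.54172711] [ 0.97109552  0.29314168 -0.06230959] [ 2.23375512e-01 -9.74732007e-01 -9.45883042e-04]
clock: 5.85
tool_pos: [0.4728, 0.0415, 0.0797]
eef_rot: [-0.553, 0.441, -0.44, 0.553]
contact_force: [-0.6, 4.1, 0.4]
opening: 0.154
5.85 [0.47281386 0.04154773 0.07967163] [-0.61771743  4.05290642  0.3993782 ] [ 1.0728415   0.32590441 -0.04121876] [ 2.43538879e+00 -4.61615932e+01  3.76240164e+00 -4.18152943e+00
  3.59684844e-01 -9.61694168e-02  4.05292888e-02] [ 2.23272395e-01 -9.74755707e-01 -8.66013286e-04]
5.9 [0.47284402 0.0415864  0.07970744] [-2.32844308  5.13176805  0.90553307] [1.06300826 0.26390346 0.00833204] [ 2.43566483e+00 -4.61623406e+01  3.76285359e+00 -4.18173999e+00
  3.59772127e-01 -9.60332528e-02  4.05915105e-02] [ 2.23342538e-01 -9.74739612e-01 -8.94151990e-04]
5.95 [0.47280286 0.04158287 0.07968229] [-1.0141069   4.73194451 -0.07183952] [ 1.06526076  0.35144413 -0.00212907] [ 2.43447907e+00 -4.61629772e+01  3.76210839e+00 -4.18192416e+00
  3.59736364e-01 -9.61150741e-02  4.05358302e-02] [ 2.23339276e-01 -9.74740363e-01 -8.90174360e-04]
6.0 [0.4728236  0.04157363 0.07966223] [-1.3617253   4.70814933 -0.04006539] [ 1.0601428   0.29963627 -0.00827358] [ 2.43597172e+00 -4.61630595e+01  3.76235381e+00 -4.18171942e+00
  3.59678110e-01 -9.61493072e-02  4.05899773e-02] [ 2.23319528e-01 -9.74744882e-01 -8.96184516e-04]
6.05 [0.47278962 0.04157923 0.07968476] [-1.86493212  5.07830233  0.39944001] [ 1.06162334e+00  3.50962010e-01 -5.75184699e-04] [ 2.43694961e+00 -4.61628342e+01  3.76325324e+00 -4.18171763e+00
  3.59788388e-01 -9.61377122e-02  4.05518466e-02] [ 2.23316426e-01 -9.74745575e-01 -9.15301550e-04]
```

```bash
cat > m.py <<'E'
from h import *
st=r.get_state();x=toolR()[:,0]
print('t %.2f'%st['clock'],'ang %.2f'%(np.degrees(np.arctan2(x[1],x[0]))+77.1),'tau7 %.3f'%st['joint_torque'][6],'Mz %.3f'%st['moment'][2],'F',np.round(toolR().T@st['contact_force'],1),'pos',np.round(st['tool_pos']*1000 if hasattr(st['tool_pos'],'shape') else np.array(st['tool_pos'])*1000,1))
E
python3 -m inch '-0.5 0 0 0;-1 0 0 0;-1 0 0 0' >/dev/null; python3 m.py; python3 -m inch '0 0 0 -1;0 0 0 -2' >/dev/null; python3 m.py
```

```text
t 6.40 ang -0.06 tau7 0.028 Mz -0.002 F [-3.1 -0.5 -1.3] pos [472.8  41.7  79.7]
t 6.60 ang 2.01 tau7 0.047 Mz -0.143 F [-4.  -0.6 -0.3] pos [472.8  41.7  79.7]
```

```bash
cat > m.py <<'E'
from h import *
import sys
n=int(sys.argv[1]) if len(sys.argv)>1 else 4
L=[]
for i in range(n):
    if i: r.snapshot('top')
    st=r.get_state();R=Rn.from_quat(st['eef_rot']).as_matrix();x=R[:,0]
    L.append([np.degrees(np.arctan2(x[1],x[0]))+77.1,st['joint_torque'][6],st['moment'][2],*(R.T@st['contact_force']),*(np.array(st['tool_pos'])*1000)])
L=np.array(L);a=L.mean(0)
print('t %.2f ang %.2f tau7 %.3f Mz %.3f (sd %.3f) F %.1f %.1f %.1f pos %.1f %.1f %.1f'%(st['clock'],a[0],a[1],a[2],L[:,2].std(),*a[3:]))
E
python3 m.py; python3 -m inch '0 0 0 -1;0 0 0 -2' >/dev/null; python3 m.py
```

```text
t 6.75 ang 2.00 tau7 0.126 Mz -0.126 (sd 0.024) F -3.6 -0.3 -0.7 pos 472.8 41.7 79.7
t 7.10 ang 4.01 tau7 0.126 Mz -0.144 (sd 0.030) F -3.7 -0.2 0.2 pos 472.8 41.7 79.7
```

```bash
python3 -m inch '0 0 0 -1;0 0 0 -2;0 0 0 -2' >/dev/null; python3 m.py 2
```

```text
t 7.45 ang 5.98 tau7 0.166 Mz -0.115 (sd 0.031) F -4.3 -0.3 -0.1 pos 472.8 41.8 79.7
```

```bash
python3 -m inch '-0.5 0 0 -1;-0.5 0 0 -2;-0.5 0 0 -2' >/dev/null; python3 m.py 2
```

```text
t 7.80 ang 7.96 tau7 0.164 Mz -0.099 (sd 0.005) F -2.3 0.0 0.3 pos 472.7 41.9 79.7
```

```bash
python3 -m inch '-0.4 0 0 -1;-0.4 0 0 -2;-0.4 0 0 -2' >/dev/null; python3 m.py 2
```

```text
t 8.15 ang 9.94 tau7 0.161 Mz -0.122 (sd 0.002) F -0.1 0.7 0.4 pos 472.7 42.0 79.7
```

```bash
python3 -m inch '0 0 0 -1;0 0 0 -2;0 0 0 -2' >/dev/null; python3 m.py 2
```

```text
t 8.50 ang 11.94 tau7 0.159 Mz -0.053 (sd 0.017) F 1.6 1.6 0.3 pos 472.6 42.1 79.7
```

```bash
python3 -m inch '0 0 0 -1;0 0 0 -2;0 0 0 -2' >/dev/null; python3 m.py 2
```

```text
t 8.85 ang 13.95 tau7 0.158 Mz -0.123 (sd 0.032) F 2.3 1.2 -0.0 pos 472.6 42.2 79.7
```

```bash
python3 -m inch '0 0 0 -1;0 0 0 -2;0 0 0 -2' >/dev/null; python3 m.py 2
```

```text
t 9.20 ang 15.96 tau7 0.157 Mz -0.110 (sd 0.035) F 3.1 1.8 0.2 pos 472.5 42.3 79.7
```

```bash
python3 -m inch '0.5 0 0 -1;0.5 0 0 -2;0.5 0 0 -2' >/dev/null; python3 m.py 2
```

```text
t 9.55 ang 17.99 tau7 0.152 Mz -0.107 (sd 0.013) F 1.4 0.7 -0.5 pos 472.6 42.3 79.7
```

```bash
python3 -m inch '0.2 0 0 -1;0.2 0 0 -2;0.2 0 0 -2' >/dev/null; python3 m.py 2
```

```text
t 9.90 ang 20.00 tau7 0.147 Mz -0.110 (sd 0.018) F -0.2 0.5 -0.6 pos 472.6 42.3 79.7
```

```bash
python3 -m inch '0.2 0 0 -1;0.2 0 0 -2;0.2 0 0 -2' >/dev/null; python3 m.py 2
```

```text
t 10.25 ang 22.01 tau7 0.165 Mz -0.133 (sd 0.029) F -2.7 0.1 -0.7 pos 472.6 42.2 79.7
```

```bash
python3 -m inch '0 0 0 -1;0 0 0 -2;0 0 0 -2' >/dev/null; python3 m.py 3
```

```text
t 10.65 ang 23.99 tau7 0.226 Mz -0.191 (sd 0.018) F -4.2 -1.2 0.1 pos 472.6 42.3 79.7
```

```bash
python3 -m inch '-0.4 0 0 -0.5;-0.4 0 0 -1;-0.4 0 0 -1' >/dev/null; python3 m.py 4
```

```text
t 11.10 ang 24.96 tau7 0.264 Mz -0.243 (sd 0.009) F -4.7 -0.7 0.2 pos 472.6 42.3 79.7
```

```bash
python3 -m inch '-0.5 0 0 -0.5;-0.5 0 0 -1;-0.5 0 0 -1;-0.5 0 0 -1' >/dev/null; python3 m.py 4
```

```text
t 11.65 ang 25.93 tau7 0.308 Mz -0.294 (sd 0.027) F -2.8 0.4 -0.1 pos 472.5 42.4 79.7
```

```bash
python3 -m inch '0 0 0 4;0 0 0 8;0 0 0 12;0 0 0 16;0 0 0 20;0 0 0 23;0 0 0 23' >/dev/null; python3 m.py 3
```

```text
t 12.45 ang 2.97 tau7 -0.173 Mz 0.120 (sd 0.030) F 0.6 1.5 -0.4 pos 472.7 41.9 79.7
```

Drag only. Now approach the clockwise stop.

```bash
python3 -m inch '0 0 0 1;0 0 0 2;0 0 0 2' >/dev/null; python3 m.py 2
```

```text
t 12.80 ang 0.90 tau7 -0.164 Mz 0.172 (sd 0.006) F 3.5 1.6 -0.4 pos 472.7 41.9 79.7
```

```bash
python3 -m inch '0 0 0 1;0 0 0 2;0 0 0 2' >/dev/null; python3 m.py 2
```

```text
t 13.15 ang -1.12 tau7 -0.163 Mz 0.111 (sd 0.055) F 4.1 2.9 0.5 pos 472.7 42.0 79.7
```

```bash
python3 -m inch '0 0 0 1;0 0 0 2;0 0 0 2' >/dev/null; python3 m.py 2
```

```text
t 13.50 ang -3.14 tau7 -0.134 Mz 0.109 (sd 0.006) F 5.5 2.0 1.0 pos 472.7 41.9 79.7
```

```bash
python3 -m inch '0.5 0 0 1;0.5 0 0 2;0.5 0 0 2' >/dev/null; python3 m.py 2
```

```text
t 13.85 ang -5.10 tau7 -0.156 Mz 0.103 (sd 0.017) F 4.8 2.3 0.7 pos 472.7 41.9 79.7
```

```bash
python3 -m inch '0.3 0 0 1;0.3 0 0 2;0.3 0 0 2' >/dev/null; python3 m.py 2
```

```text
t 14.20 ang -7.08 tau7 -0.155 Mz 0.139 (sd 0.005) F 4.8 2.3 1.5 pos 472.7 41.8 79.7
```

```bash
python3 -m inch '0.5 0 0 1;0.5 0 0 2;0.5 0 0 2' >/dev/null; python3 m.py 2; python3 -c "
from h import *
s=snap('wrist','w4.png')"
```

```text
t 14.55 ang -9.05 tau7 -0.152 Mz 0.087 (sd 0.033) F 2.5 2.3 2.0 pos 472.7 41.7 79.7
```

View pics/w4.png

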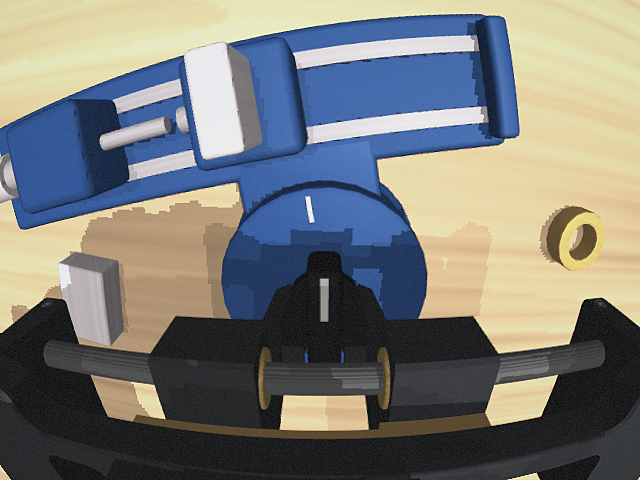

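```bash
python3 -m inch '0 0 0 1;0 0 0 2;0 0 0 2' >/dev/null; python3 m.py 2
```

```text
t 14.95 ang -11.06 tau7 -0.150 Mz 0.087 (sd 0.005) F 2.0 1.9 2.3 pos 472.7 41.6 79.7
```

```bash
python3 -m inch '0 0 0 1;0 0 0 2;0 0 0 2' >/dev/null; python3 m.py 2
```

```text
t 15.30 ang -13.06 tau7 -0.149 Mz 0.126 (sd 0.015) F 0.8 2.1 1.7 pos 472.7 41.5 79.7
```

```bash
python3 -m inch '0 0 0 1;0 0 0 2;0 0 0 2' >/dev/null; python3 m.py 2
```

```text
t 15.65 ang -15.07 tau7 -0.148 Mz 0.075 (sd 0.022) F 0.1 2.6 2.0 pos 472.7 41.4 79.7
```

```bash
python3 -m inch '-0.2 0 0 1;-0.2 0 0 2;-0.2 0 0 2' >/dev/null; python3 m.py 2
```

```text
t 16.00 ang -17.08 tau7 -0.149 Mz 0.137 (sd 0.020) F 0.7 2.4 2.7 pos 472.7 41.4 79.7
```

```bash
python3 -m inch '-0.2 0 0 1;-0.2 0 0 2;-0.2 0 0 2' >/dev/null; python3 m.py 2
```

```text
t 16.35 ang -19.10 tau7 -0.150 Mz 0.097 (sd 0.012) F 1.6 1.7 3.1 pos 472.7 41.4 79.7
```

```bash
python3 -m inch '-0.2 0 0 1;-0.2 0 0 2;-0.2 0 0 2' >/dev/null; python3 m.py 2
```

```text
t 16.70 ang -21.11 tau7 -0.153 Mz 0.109 (sd 0.005) F 3.1 1.5 2.9 pos 472.6 41.4 79.7
```

```bash
python3 -m inch '0.2 0 -0.4 1;0.2 0 -0.4 2;0.2 0 -0.4 2' >/dev/null; python3 m.py 2
```

```text
t 17.05 ang -23.14 tau7 -0.145 Mz 0.100 (sd 0.028) F 3.2 2.4 4.6 pos 472.6 41.4 79.7
```

```bash
python3 -m inch '0.2 0 0 1;0.2 0 0 1.5;0.2 0 0 1.5' >/dev/null; python3 m.py 3
```

```text
t 17.45 ang -24.62 tau7 -0.130 Mz 0.109 (sd 0.014) F 2.5 2.3 4.0 pos 472.6 41.3 79.7
```

```bash
python3 -m inch '0.3 0 0.5 1;0.3 0 0.5 1.5;0.3 0 0.5 1.5' >/dev/null; python3 m.py 3
```

```text
t 17.85 ang -26.05 tau7 -0.196 Mz 0.189 (sd 0.002) F 2.1 1.8 3.9 pos 472.6 41.2 79.7
```

```bash
python3 -m inch '0.2 0 0 1;0.2 0 0 1.5;0.2 0 0 1.5' >/dev/null; python3 m.py 3
```

```text
t 18.25 ang -27.53 tau7 -0.322 Mz 0.296 (sd 0.038) F 1.2 1.9 3.4 pos 472.6 41.2 79.7
```

```bash
python3 -m inch '0 0 0 0;0 0 0 -5;0 0 0 -10;0 0 0 -15;0 0 0 -20;0 0 0 -25;0 0 0 -30;0 0 0 -35;0 0 0 -40;0 0 0 -40' >/dev/null; python3 m.py 3
```

```text
t 19.35 ang 12.41 tau7 0.194 Mz -0.040 (sd 0.019) F -0.6 1.6 3.3 pos 472.6 42.0 79.7
```

```bash
python3 -m inch '0 0 0 -3;0 0 0 -6;0 0 0 -8;0 0 0 -8' >/dev/null; python3 m.py 3
```

```text
t 19.85 ang 20.64 tau7 0.145 Mz -0.096 (sd 0.011) F -3.4 1.5 4.6 pos 472.5 42.1 79.7
```

```bash
python3 -m inch '-0.4 0 0.6 -1;-0.4 0 0.6 -2;-0.4 0 0.6 -2' >/dev/null; python3 m.py 3
```

```text
t 20.25 ang 22.54 tau7 0.144 Mz -0.079 (sd 0.016) F -3.7 0.1 3.7 pos 472.5 42.1 79.7
```

```bash
python3 -m inch '0 0 0 -1;0 0 0 -2;0 0 0 -2' >/dev/null; python3 m.py 3
```

```text
t 20.65 ang 24.53 tau7 0.136 Mz -0.129 (sd 0.020) F -3.4 0.7 3.2 pos 472.4 42.2 79.7
```

```bash
python3 -m inch '-0.3 0 0.3 -1;-0.3 0 0.3 -2;-0.3 0 0.3 -2' >/dev/null; python3 m.py 3
```

```text
t 21.05 ang 26.51 tau7 0.139 Mz -0.114 (sd 0.041) F -3.8 -0.1 4.0 pos 472.5 42.2 79.7
```

```bash
python3 -m inch '-0.3 0 0.3 -1;-0.3 0 0.3 -2;-0.3 0 0.3 -2' >/dev/null; python3 m.py 3
```

```text
t 21.45 ang 28.47 tau7 0.141 Mz -0.131 (sd 0.012) F -3.2 -1.2 1.8 pos 472.5 42.3 79.7
```

```bash
python3 -m inch '-0.3 0 0.3 -1;-0.3 0 0.3 -2;-0.3 0 0.3 -2' >/dev/null; python3 m.py 3
```

```text
t 21.85 ang 30.45 tau7 0.140 Mz -0.102 (sd 0.015) F -3.1 -1.6 0.9 pos 472.5 42.4 79.7
```

```bash
python3 -m inch '-0.3 0 0 -1.5;-0.3 0 0 -3;-0.3 0 0 -3' >/dev/null; python3 m.py 2
```

```text
t 22.20 ang 33.46 tau7 0.167 Mz -0.110 (sd 0.040) F -2.4 -1.8 -0.2 pos 472.4 42.5 79.7
```

```bash
python3 -m inch '-0.4 0 0 -1.5;-0.4 0 0 -3;-0.4 0 0 -3' >/dev/null; python3 m.py 2
```

```text
t 22.55 ang 36.45 tau7 0.164 Mz -0.088 (sd 0.027) F -0.1 -1.3 -1.7 pos 472.4 42.7 79.7
```

```bash
python3 -m inch '-0.4 0 0 -2;-0.4 0 0 -4;-0.4 0 0 -6;-0.4 0 0 -6' >/dev/null; python3 m.py 2
```

```text
t 23.00 ang 42.46 tau7 0.177 Mz -0.120 (sd 0.000) F 1.5 -0.3 -2.8 pos 472.2 42.9 79.7
```

```bash
python3 -m inch '-0.4 0 0 -2;-0.4 0 0 -4;-0.4 0 0 -6;-0.4 0 0 -6' >/dev/null; python3 m.py 2
```

```text
t 23.45 ang 48.50 tau7 0.166 Mz -0.088 (sd 0.010) F 2.6 -0.2 -3.6 pos 472.0 43.1 79.7
```

```bash
python3 -m inch '0.2 0 -0.3 -2;0.4 0 -0.5 -4;0.4 0 -0.5 -6;0.4 0 -0.5 -6' >/dev/null; python3 m.py 2
```

```text
t 23.90 ang 54.50 tau7 0.178 Mz -0.063 (sd 0.042) F 2.1 0.0 -4.2 pos 471.9 43.1 79.7
```

```bash
python3 -m inch '0.2 0 -0.3 -2;0.4 0 -0.5 -4;0.4 0 -0.5 -6;0.4 0 -0.5 -8;0.4 0 -0.5 -9;0.4 0 -0.5 -9' >/dev/null; python3 m.py 3;  python3 -c "
from h import *
s=snap('wrist','w5.png');print(r.get_state()['q'])"
```

```text
t 24.60 ang 63.50 tau7 0.142 Mz -0.076 (sd 0.039) F -1.6 -0.8 -1.5 pos 471.8 43.0 79.7
[-0.06894534  0.80849909 -0.19302788  2.13993535  0.60589223  0.24520986
 -1.03270931]
```

View pics/w5.png

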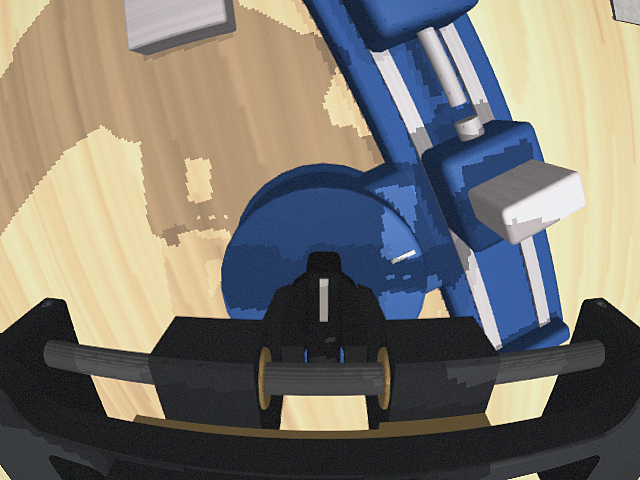

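```bash
python3 -m inch '0 0 0 0;0 0 0 0;0 0 0 0;0 0 0 0;0 0 0 0' 0.2; python3 -m inch '0 -15 0 0;0 -40 0 0;0 -75 0 0;0 -100 0 6;0 -100 0 14;0 -100 0 22;0 -100 0 30;0 -100 0 38;0 -100 0 46;0 -100 0 54'; python3 -c "
from h import *
np.set_printoptions(precision=4,suppress=True)
print(need([.558,.08,.16]),need([.54,.076,.18]),toolR())"
```

```text
clock: 25.15
tool_pos: [0.4724, 0.0427, 0.0797]
eef_rot: [-0.702, 0.084, -0.084, 0.702]
contact_force: [0.1, 0.5, -1.1]
opening: 0.585
clock: 26.15
tool_pos: [0.4721, 0.0426, 0.1798]
eef_rot: [-0.586, 0.395, -0.395, 0.586]
contact_force: [-0.7, 0.1, 0.1]
opening: 0.598
[-2.4859 19.8029 93.662 ] [-5.5251 -0.2018 75.4803] [[ 0.375   0.0003  0.927 ]
 [-0.927  -0.      0.375 ]
 [ 0.0001 -1.      0.0002]]
```

```bash
python3 -m inch '0 0 25 4;-2 0 55 8;-4 0 70 9.3;-4 0 70 9.3;-4 0 70 9.3'
python3 - <<'E'
from h import *
np.set_printoptions(precision=4,suppress=True)
S=snap('wrist','w6.png');T=snap('top','t6.png')
q=r.tip_of('wrist','tailstock_grip');print([(x['centre'],x['p']) for x in q])
if q: p=onz(*fray(S,q[0]['centre']),.099);print(p)
q=r.tip_of('wrist','knob_grip');print([(x['centre'],x['p']) for x in q])
q=r.trace('wrist','carriage');print([(x['centre'],x['p']) for x in q])
print(need([.558,.08,.093]),toolR()[:,0])
E
```

```text
clock: 26.65
tool_pos: [0.5343, 0.0725, 0.1794]
eef_rot: [0.554, -0.44, 0.439, -0.553]
contact_force: [0.2, -1.5, 0.3]
opening: 0.599
[([211.3, 321.6], 0.86)]
[0.5579 0.0772 0.099 ]
[([325.8, 344.1], 0.65)]
[([201.5, 321.0], 0.82)]
[-2.3312 86.7341 24.6874] [ 0.2254 -0.9743  0.0003]
```

View pics/w6.png

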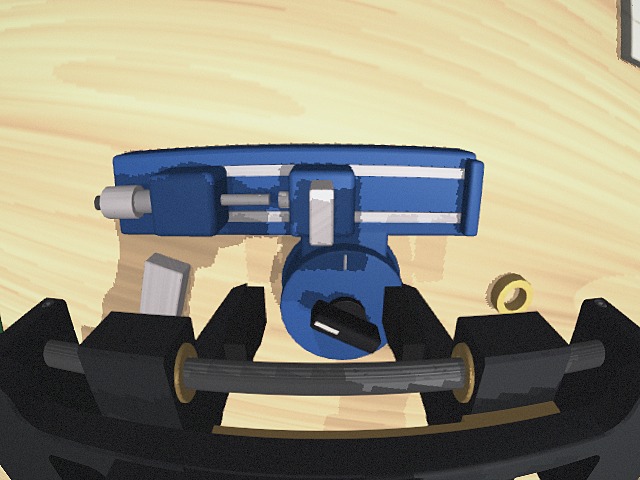

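```bash
python3 -m inch '-1 20 15 0;-1.4 45 24.3 0;-1.4 70 24.3 0;-1.4 82 24.3 0;-1.4 86 24.3 0;-1.4 86 24.3 0;-1.4 86 24.3 0'; python3 m.py 2; python3 -c "
from h import *
snap('wrist','w7.png')"
```

```text
clock: 27.6
tool_pos: [0.5592, 0.0797, 0.0947]
eef_rot: [-0.553, 0.44, -0.44, 0.554]
contact_force: [0.1, 0.0, 0.5]
opening: 0.6
t 27.65 ang 0.14 tau7 0.000 Mz 0.018 (sd 0.042) F -0.0 -0.7 -0.0 pos 559.3 79.7 94.8
```

View pics/w7.png

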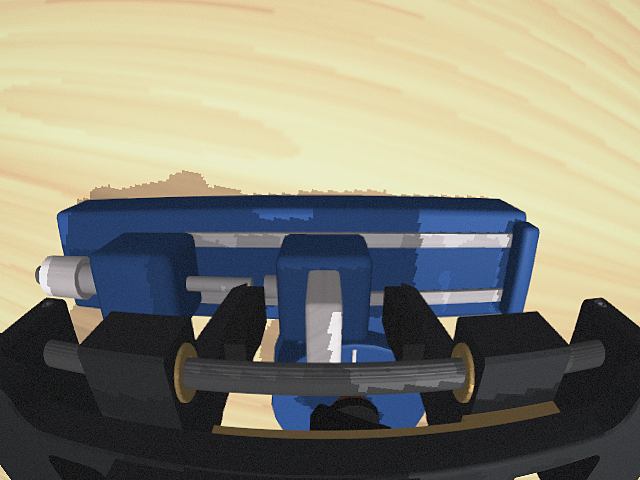

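```bash
python3 -m inch '0 0 0 0;0 0 0 0;0 0 0 0;0 0 0 0;0 0 0 0;0 0 0 0;0 0 0 0;0 0 0 0' -1 20; python3 m.py 2
```

```text
clock: 28.5
tool_pos: [0.5587, 0.0798, 0.0937]
eef_rot: [0.554, -0.44, 0.44, -0.554]
contact_force: [-0.3, -1.0, 0.3]
opening: 0.159
t 28.55 ang 0.14 tau7 0.059 Mz -0.033 (sd 0.010) F -0.0 -0.4 -0.2 pos 558.7 79.8 93.7
```

Gripped, opening 0.159 = 14 mm. Slide.

```bash
python3 -m inch '2 0 0 0;5 0 0 0;8 0 0 0;10 0 0 0'; python3 m.py 2
```

```text
clock: 28.95
tool_pos: [0.5609, 0.0698, 0.0937]
eef_rot: [-0.554, 0.44, -0.44, 0.554]
contact_force: [-1.7, 2.1, 0.3]
opening: 0.156
t 29.00 ang 0.13 tau7 0.047 Mz -0.069 (sd 0.016) F -2.0 -0.3 -0.8 pos 561.0 69.6 93.7
```

Moves with ~2 N drag: the clamp is open.

```bash
python3 -m inch '4 0 0 0;9 0 0 0;14 0 0 0;19 0 0 0;24 0 0 0;29 0 0 0;34 0 0 0;38 0 0 0;39 0 0 0;39 0 0 0'; python3 m.py 2
```

```text
clock: 30.0
tool_pos: [0.5698, 0.0311, 0.0937]
eef_rot: [0.554, -0.44, 0.44, -0.553]
contact_force: [-1.0, -0.4, 0.6]
opening: 0.158
t 30.05 ang 0.11 tau7 0.052 Mz -0.023 (sd 0.019) F 0.4 -0.7 -0.6 pos 569.8 31.1 93.7
```

```bash
python3 -m inch '0.5 0 0 0;1 0 0 0;1.5 0 0 0;2 0 0 0;2 0 0 0'; python3 m.py 2; python3 -m inch '0.5 0 0 0;1 0 0 0;1.5 0 0 0;2 0 0 0;2 0 0 0'; python3 m.py 2
```

```text
clock: 30.55
tool_pos: [0.57, 0.0305, 0.0937]
eef_rot: [-0.554, 0.44, -0.44, 0.554]
contact_force: [-1.2, 2.2, 3.6]
opening: 0.158
t 30.60 ang 0.17 tau7 0.074 Mz -0.082 (sd 0.006) F -2.7 -3.0 -1.5 pos 570.0 30.4 93.7
clock: 31.1
tool_pos: [0.5705, 0.0279, 0.0937]
eef_rot: [0.554, -0.44, 0.44, -0.553]
contact_force: [-3.2, 1.8, 1.5]
opening: 0.154
t 31.15 ang 0.14 tau7 0.060 Mz -0.050 (sd 0.024) F -2.2 -2.4 -1.9 pos 570.5 27.9 93.7
```

```bash
python3 -m inch '0.5 0 0 0;1 0 0 0;1.5 0 0 0;2 0 0 0;2 0 0 0'>/dev/null; python3 m.py 2; python3 -m inch '0.5 0 0 0;1 0 0 0;1 0 0 0'>/dev/null; python3 m.py 2
```

```text
t 31.70 ang 0.15 tau7 0.067 Mz -0.080 (sd 0.010) F -2.5 -3.4 -2.7 pos 570.9 26.2 93.7
t 32.05 ang 0.19 tau7 0.085 Mz -0.102 (sd 0.000) F -4.8 -3.4 -3.5 pos 570.9 26.2 93.7
```

```bash
python3 -m inch '0.5 0 0 0;1 0 0 0;1.5 0 0 0;1.5 0 0 0'>/dev/null; python3 m.py 2;  python3 -m inch '0.5 0 0 0;1 0 0 0;1 0 0 0'>/dev/null; python3 m.py 2
python3 - <<'E'
from h import *
snap('top','t8.png'); snap('scene','s8.png');snap('wrist','w8.png')
E
```

```text
t 32.50 ang 0.25 tau7 0.113 Mz -0.092 (sd 0.006) F -7.7 -4.2 -3.1 pos 571.0 26.1 93.7
t 32.85 ang 0.29 tau7 0.129 Mz -0.130 (sd 0.013) F -9.3 -4.5 -3.5 pos 571.0 26.1 93.7
```

View pics/w8.png

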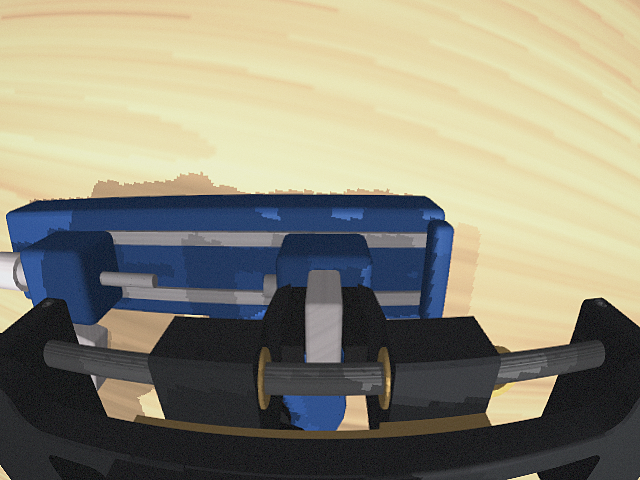

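```bash
python3 -m inch '-1 0 0 0;-1 0 0 0'>/dev/null; python3 m.py 1; python3 -m inch '-1 0 0 0;-1 0 0 0;-1 0 0 0;-1 0 0 0;-1 0 0 0;-1 0 0 0' 0.2; python3 -m inch '-1 -15 0 0;-1 -40 0 0;-1 -75 0 0;-1 -115 0 0;-1 -150 0 0;-1 -150 -20 0;-1 -150 -50 0;-1 -150 -50 0'
python3 - <<'E'
from h import *
np.set_printoptions(precision=4,suppress=True)
S=snap('wrist','w9.png');T=snap('scene','s9.png')
for n,z in(('tailstock_grip',.099),('knob_grip',.082),('nut_center',.009),('block_center',.0125)):
    q=r.tip_of('wrist',n);print(n,[(x['centre'],round(x['p'],2),onz(*fray(S,x['centre']),z)) for x in q[:1]])
    q=r.tip_of('scene',n);print(n,[(x['centre'],round(x['p'],2),onz(*ray(T,x['centre']),z)) for x in q[:1]])
E
```

```text
t 33.20 ang 0.26 tau7 0.104 Mz -0.093 (sd 0.000) F -6.3 -3.5 -3.4 pos 571.0 26.1 93.7
clock: 33.8
tool_pos: [0.5716, 0.0245, 0.0937]
eef_rot: [-0.553, 0.44, -0.44, 0.554]
contact_force: [-0.4, -0.3, 0.5]
opening: 0.6
clock: 34.6
tool_pos: [0.5184, 0.0129, 0.2438]
eef_rot: [0.555, -0.441, 0.439, -0.552]
contact_force: [0.6, 0.4, -0.0]
opening: 0.602
tailstock_grip [([151.4, 322.6], 0.58, array([0.571 , 0.0237, 0.099 ]))]
tailstock_grip [([245.1, 299.1], 0.58, array([0.5686, 0.0247, 0.099 ]))]
knob_grip [([256.7, 279.9], 0.91, array([0.4732, 0.0392, 0.082 ]))]
knob_grip [([229.8, 360.0], 0.59, array([0.471, 0.046, 0.082]))]
nut_center [([246.3, 450.9], 0.79, array([ 0.4961, -0.1392,  0.009 ]))]
nut_center [([191.6, 285.0], 0.97, array([ 0.4913, -0.1364,  0.009 ]))]
block_center []
block_center [([312.7, 442.8], 0.58, array([0.4299, 0.2049, 0.0125]))]
```

View pics/w9.png

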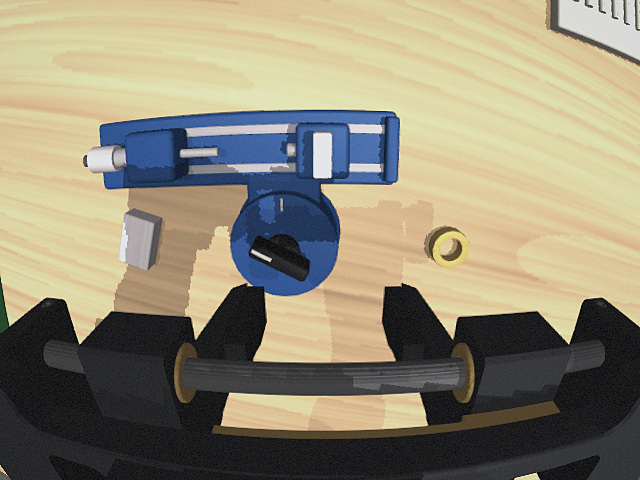

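```bash
python3 -c "
from plant import r
print(r.finish_job())"
```

```text
the job is handed in; nothing more can be done
None
```

The clamp is open, the tailstock is all the way back, the gripper has let go, and the job is handed in. It took about 35 s of robot time.

- **Rocking:** I pressed the knob to its anticlockwise stop at 0.3 N m, then to its clockwise stop at about 0.3 N m, resting at each. On the next anticlockwise swing it turned on past 0.45 rad, with only the screw's drag of about 0.12 N m. The highest settled torque I read was 0.32 N m; the stem is ruined beyond 0.5.
- **Opening the clamp:** I turned the knob on to about 1.09 rad, above the 0.95 needed. That figure comes from the gripper angle less the stem twist. After release, the wrist picture showed the knob still turned that far.
- **Sliding the tailstock:** It moved with about 2–3 N of drag and came up rigid after 55.0 mm of gripper travel. Pressing with about 9 N no longer moved it. After release the wrist camera put its travel at 54.9 mm.
- **Other things on the bench:** I never touched the nut or the block. In the last pictures they were where they started, within the few-millimetre scatter of the detections. The wrist detector missed the block, but it is visible in that picture and the scene camera found it.

**Less certain:**
- **First stop:** On the first anticlockwise press the torque rose more slowly than the stem's stiffness would suggest, so the exact stop angle there is uncertain.
- **Knob position:** The position found from the images was about 2 mm off, so I trimmed sideways to keep the side forces below about 6 N.

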